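# Set the load selector four clicks on and apply it

## Task

Push the fin of the dial on the load selector box round with a fingertip, clockwise as seen from above, exactly four clicks from where it stands and no farther, and leave it resting in that stop. Then press the round button beside the dial fully down with a fingertip, and let go. Do not grip or lift anything, and leave the loose things standing round the box where they are.

Things in the scene. Friction and masses are not known exactly. Their poses are not given: they have to be found in the camera images.
- load_box: the load selector box, fixed to the bench: a grey box 130 (x) x 190 (y) x 45 mm high with a plain grey top that carries the dial and the button. Origin under its middle, x away from its front, y to its left, z up. The dial's axis stands at y = -35 mm, the button's at y = +65 mm, both at x = 0
- dial_centre (a point): point on the upright turning axis of the dial, at the upper face of its black disc (57 mm above the bench). The disc is 92 mm across, 10 mm thick, and lies on top of a fixed grey box 130 x 190 x 45 mm. The x axis points along the fin (outward from the axis), z up; it turns with the dial
- fin_end (a point): point on the outer end face of the dial's one raised fin, 46 mm from the turning axis, 8 mm above the disc's face. The fin is a straight upright bar 12 mm thick that runs radially from the hub (30 mm across, 16 mm high above the disc) to the rim and stands 16 mm above the disc's face (top 73 mm above the bench). Same axes as dial_centre: x outward along the fin, y across it (the +y side is the one to push on for clockwise), z up
- dial (a joint): turn of the dial in rad, growing clockwise seen from above. Ten spring-ball stops 0.349 (20 degrees) apart, 0 to 3.142; starts in one of the first six. At 0 the fin points along the box's +y, at 1.571 along its +x. Pushed at its outer part, the fin resists up to about 8 to 13 N just before half-way to the next stop, then gives (the click) and runs by itself into that stop in about 0.2 s
- apply_top (a point): centre of the top face of the round button, 28 mm across, 100 mm to the box's left (+y) of the dial axis, in a black housing on the top of the same box. The point moves with the button; pressed straight down against a spring
- apply (a joint): travel of the button in m: 0 released, 0.006 fully down (about 5 N); it springs back
- screwdriver_1: loose screwdriver, 170 mm long and 23 mm thick, lying in front of the box; origin under its middle; a bystander
- flux_bottle: loose needle bottle, 35 mm across and 104 mm high, behind the box; origin under its middle; a bystander
- solder_spool: loose spool of solder, 60 mm across and 44 mm high, behind the box; origin under its middle; a bystander
- terminal_block: loose terminal block, 12 x 40 x 15 mm, at the left end of the box; origin under its middle; a bystander

How it is judged:
By the outcome, as a careful person would: the job done as asked, in the order asked, and still so for the second after the job is handed in, with the robot touching nothing.
It also fails if it takes over 58 s, if anything falls off the work surface, if the arm or the gripper's body presses on something with over 40 N, if the wrist force passes 120 N, or if a joint passes its speed limit or range.

## Robot

A 6-joint arm with a two-finger parallel gripper is mounted at the origin on a cart in front of the work surface, level with it; the furniture and walls round the work are solid. World frame = base frame: x ahead of the robot, y to its left, z up, the work surface at z = 0. Lengths are in m, angles in rad, forces in N, time in s.
With the tool pointing down it reaches from about 0.3 to 0.875 m from the base axis. Payload 6.4 kg.
Tool frame: the origin (TCP) lies midway between the tips of the shut fingers; the grasp point (between the pads) lies 19 mm behind it (ctrl.pinch_z is the distance from the TCP to the grasp point, in m); z points along the fingers, y is the line along which they close (so a half turn about z gives the same grasp; the last joint's range is limited). The gripper opens to 85 mm and grips with 20 to 120 N. Pads are 22 mm wide; open, the fingers measure 114 mm over their backs; the gripper's body (76 mm by 85 mm) begins 54 mm behind the grasp point. The pads swing forward as they close: fully open they stand 13 mm farther back than shut.
Start: joints at [0.992, 0.181, 1.607, -0, 1.354, -0.206], TCP at [0.209, 0.536, 0.231] pointing down, gripper open.
Joint ranges: [-2.99, 2.99], [-0.89, 2.07], [0.3, 2.58], [-1.14, 4.28], [0, 2.63], [-3.12, 3.12]. Speed limits (rad/s): [2.57, 2.57, 3.01, 3.14, 3.14, 3.14].

## Interface

Orientations are given as a unit quaternion [w, x, y, z].
In Python, from bench import ctrl gives the robot as it stands.
- The arm moves only by the tool apply_moves, never from a script. Its argument "moves" is a list of rows, each an object with "jaw": the opening, from 0 (shut) to 1 (fully open); "offset": the shift along the tool's x, y, z in mm, a list of three; "rot": the turn, a rotation vector about the tool's x, y, z in degrees, a list of three. In form: [{"jaw": jaw, "offset": [dx, dy, dz], "rot": [ax, ay, az]}, ...]. A call has exactly 5 rows; each row shifts and turns the commanded pose from where the row before left it, along the tool's axes as they then stand; what a row does not reach is not made up. A row lasts 1/8 s, in which the tool goes at most 62.5 mm and 10.7 degrees, less where a joint would pass 70% of its speed; a pose out of reach is approached as far as the arm can. A call is refused whole if a number of a shift passes 62.5 or a number of a turn 10.7, either way. A call with a gripper value outside its range is refused whole. The fingers move at their own pace and stop on an object; the grip force is fixed at half the most. Time passes only in rows, so rows that do not move let the fingers close, or fill a call up. It gives the time, the measured TCP pose, the force, the opening and the grip force at its end, in the units of the state.
- ctrl.get_obs(): the state, without advancing time (a new reading comes with each control period).
- ctrl.camera(name): name is "scene" or "top"; returns (picture, depth): 400x640x3 uint8, red, green, blue; 400x640 float32, m along the optical axis (not along the pixel's ray), 0 where there is no reading.
- ctrl.camera_params(name): a dict with "K" (3x3 intrinsics, pixels), "dist" ([k1, k2, p1, p2, k3] as OpenCV has them; the pictures are not rectified), "cam_to_world" (4x4, takes a point from camera to world coordinates). Camera axes: x right, y down, z forward; pixel columns grow to the right and rows downward; lengths in m; the calibration is good to about 2 mm. A picture is of the moment at which its call begins. camera_params takes no time and is no camera call.
- ctrl.hand_in(): hands the job in; it is judged then, once.
Trained networks look in the newest picture that a camera, given by its name, has taken for a name from the list of things; names that differ only in an ending like _2 or _b are one class to them, and where a whole thing is asked for, a point or a joint stands for the part that bears it (a point fixed in the world has none). Each returns a list of dicts, best first, with "score" (0 to 1); they miss things now and then, are a little off and sometimes report something else, mostly with a low value. They report only what shows in the picture. A call takes as long as a camera call.
- ctrl.outline_of(camera, target): "region" (400x640 bool, what is visible of it) and "position" ([column, row] in pixels, amid what is visible of it).
The state is a dict: "time_s": time; "q": joint angles; "dq": joint speeds; "joint_efforts": joint torques, N m; "eef_pos": TCP position; "eef_rot": TCP orientation; "wrist_force": force on the tool from outside, world axes, zero at the start; "torque": the same for the moment, N m; "opening": opening from 0.0 (shut) to 1.0 (fully open); "grasp_force": force on a finger pad.
Only numpy, scipy, OpenCV 4.12 (cv2) and the standard library are available. Lean on these libraries where they do the work, as an engineer would, in place of code of your own. Each camera call takes 0.05 s, during which the arm holds its last target. There are 200 camera calls.

## Working session

There is one attempt and no reset: what is moved stays moved. The work goes in short steps, Python scripts to look and compute and a tool call to move; the robot and the scene stay as the last step left them, time stands still between calls to the robot, and variables do not carry over. Pictures are saved under pics/ and viewed, at most 10 in all, crops included, and the job is handed in when it is done.

Besides the shell and the picture viewer there is one more tool, called after "Call:" in YAML: its name, and indented under it one key for each argument. apply_moves: Moves the arm, as the interface text tells. Its arguments: {"type":"object","properties":{"moves":{"type":"array"}},"required":["moves"]}

```bash
mkdir -p pics; cat > h.py <<'E'
import numpy as np, cv2
from bench import ctrl
def world(cam,uv,d=None,z=None):
    p=ctrl.camera_params(cam);K=np.array(p["K"]);T=np.array(p["cam_to_world"])
    n=cv2.undistortPoints(np.array(uv,float).reshape(-1,1,2),K,np.array(p["dist"],float))[:,0]
    r=np.c_[n,np.ones(len(n))]
    if d is not None: r=r*np.asarray(d)[:,None]; return r@T[:3,:3].T+T[:3,3]
    w=r@T[:3,:3].T; s=(z-T[2,3])/w[:,2]; return T[:3,3]+w*s[:,None]
def snap(cam,f):
    im,d=ctrl.camera(cam); cv2.imwrite(f"pics/{f}.png",im[:,:,::-1]); return im,d
E
python3 - <<'E'
from h import *
for c in("top","scene"):
    im,d=snap(c,c+"0")
    print(c,ctrl.camera_params(c)["cam_to_world"])
    for t in("load_box","dial_centre","fin_end","apply_top","flux_bottle","solder_spool","terminal_block","screwdriver_1"):
        for o in ctrl.outline_of(c,t)[:1]:
            v,u=np.nonzero(o["region"]&(d>0)); w=world(c,np.c_[u,v],d[v,u])
            print(t,round(o["score"],2),np.round(o["position"]),len(u),np.round(np.median(w,0),3),np.round(np.percentile(w,2,0),3),np.round(np.percentile(w,98,0),3))
print(ctrl.get_obs())
E
```

```text
top [[ 0.01982872 -0.99604539  0.0866049   0.49934156]
 [-0.99969048 -0.01845014  0.01668961  0.13097066]
 [-0.01502574 -0.08690903 -0.99610293  1.01839256]
 [ 0.          0.          0.          1.        ]]
load_box 0.74 [332. 238.] 7139 [0.515 0.125 0.047] [0.449 0.035 0.03 ] [0.584 0.217 0.074]
dial_centre 0.95 [355. 241.] 1968 [0.51  0.092 0.058] [0.469 0.05  0.053] [0.551 0.134 0.075]
fin_end 0.59 [353. 241.] 1998 [0.51  0.092 0.058] [0.467 0.049 0.047] [0.551 0.133 0.075]
apply_top 0.56 [265. 216.] 134 [0.555 0.262 0.015] [0.547 0.243 0.004] [0.563 0.28  0.018]
flux_bottle 0.8 [309. 145.] 334 [0.681 0.179 0.066] [0.67  0.165 0.013] [0.698 0.195 0.09 ]
solder_spool 0.58 [266. 216.] 119 [0.556 0.259 0.015] [0.548 0.242 0.01 ] [0.564 0.278 0.018]
terminal_block 0.71 [265. 217.] 123 [0.555 0.261 0.015] [0.547 0.243 0.006] [0.563 0.278 0.018]
screwdriver_1 0.74 [319. 305.] 561 [0.388 0.154 0.019] [0.376 0.043 0.011] [0.397 0.198 0.024]
scene [[ 0.79014544 -0.27027478  0.55011065 -0.00137105]
 [-0.61291067 -0.34363097  0.71151829 -0.57352165]
 [-0.0032704  -0.89937161 -0.43717274  0
[... 813 characters left out ...]
_s': 0.9, 'q': array([ 9.91685899e-01,  1.80743668e-01,  1.60699682e+00, -4.10633145e-06,
        1.35381923e+00, -2.06300490e-01]), 'dq': array([-7.45423251e-04, -1.56917488e-04,  5.46003205e-04, -4.84079418e-04,
        1.08580855e-03, -8.31467349e-05]), 'joint_efforts': array([-1.08466957e-03, -4.44848585e+01, -3.51669538e+01, -4.34925496e-04,
        5.43142796e-04,  1.91384709e-05]), 'eef_pos': array([0.20942736, 0.5355195 , 0.2313217 ]), 'eef_rot': array([8.15488729e-06, 1.85326912e-01, 9.82676923e-01, 1.44479646e-05]), 'wrist_force': array([ 1.1551458 , -0.48598638, -0.35134471]), 'torque': array([0.02735981, 0.04301538, 0.01004359]), 'grasp_force': 0.0, 'opening': 0.9979155003426646}
```

```bash
python3 - <<'E'
from h import *
im=cv2.imread("pics/top0.png")
cv2.imwrite("pics/top0c.png",cv2.resize(im[120:330,220:440],None,fx=2.8,fy=2.8,interpolation=cv2.INTER_CUBIC))
im,d=ctrl.camera("top")
v,u=np.mgrid[:400,:640]; u=u.ravel();v=v.ravel();m=d.ravel()>0
w=world("top",np.c_[u,v][m],d.ravel()[m])
# box top
b=(abs(w[:,2]-.045)<.006)&(abs(w[:,0]-.515)<.09)&(abs(w[:,1]-.125)<.13)
r=cv2.minAreaRect((w[b][:,:2]*1000).astype(np.float32)); print("boxrect",r,np.median(w[b][:,2]))
f=(w[:,2]>.066)&(w[:,2]<.08)&(np.hypot(w[:,0]-.51,w[:,1]-.092)<.055)
print("fin+hub",f.sum(),w[f].mean(0))
np.set_printoptions(precision=3,suppress=True)
q=w[f][:,:2]-[.51,.092]; h=np.hypot(*q.T); far=h>.022
print("fin ang deg",np.degrees(np.arctan2(*q[far].mean(0)[::-1])),far.sum(),h.max())
g=(w[:,2]>.055)&(w[:,2]<.08)&(w[:,1]>.15)&(w[:,1]<.23)&(abs(w[:,0]-.51)<.05)
print("button",g.sum(),w[g].mean(0),w[g].max(0),w[g].min(0))
E
```

```text
boxrect ((514.2498779296875, 125.85371398925781), (190.3062744140625, 129.85968017578125), 82.4796142578125) 0.04538699654235073
fin+hub 326 [0.51784554 0.09862727 0.073389  ]
fin ang deg 42.01730343365091 88 0.04533183998632244
button 412 [0.523 0.19  0.062] [0.544 0.212 0.072] [0.502 0.169 0.055]
```

View pics/top0c.png

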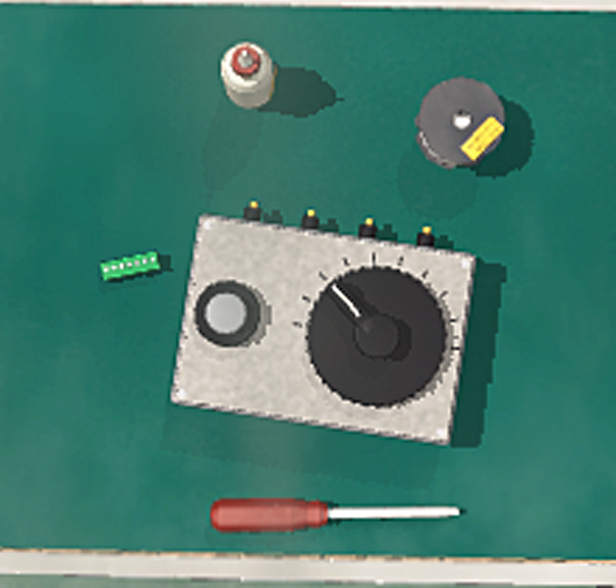

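View pics/scene0.png

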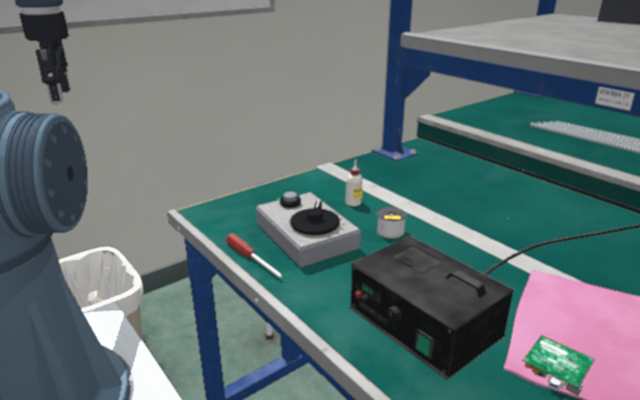

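The top view shows the fin at crop (340,290) from a hub at (377,333), and the button at (225,313). The box yaw is about -7.5°, which puts the dial axis at (509.7, 91.2) mm and the fin at a world angle of 42.5°, so it stands in stop 2. The target is stop 6, at -37.5°.

```bash
cat >> h.py <<'E'
from scipy.spatial.transform import Rotation as R
C=np.array([.5097,.0912]); A0=42.5
def fin_pose(turn,gap,r=.038,half=.017):
    a=np.radians(A0-turn);u=np.array([np.cos(a),np.sin(a)]);t=np.array([np.sin(a),-np.cos(a)])
    return C+r*u-(half+gap)*t, A0-turn+90   # xy, yaw of tool x
def rows(xy,z,yaw,n=5):
    o=ctrl.get_obs();q=o["eef_rot"];Q=R.from_quat([q[1],q[2],q[3],q[0]]);p=o["eef_pos"]
    cy=np.degrees(np.arctan2(*Q.apply([1,0,0])[1::-1]));d=-((yaw-cy+180)%360-180)
    print("t",o["time_s"],"p",np.round(p,4),"yaw",round(cy,1),"F",np.round(o["wrist_force"],1),"open",round(o["opening"],2),"tilt",np.round(Q.apply([0,0,1]),3))
    w=np.array([*xy,z])-p
    print("total rot",round(d,1))
    for i in range(n):
        print(np.round(R.from_euler("z",cy-d*i/n,degrees=True).inv().apply(w/n)*[1,-1,-1]*1e3,1),round(d/n,2))
E
python3 -c "
from h import *
xy,yaw=fin_pose(0,.012);print(xy,yaw);rows(xy,.15,yaw,10)"
```

```text
[0.51812442 0.13825347] 132.5
t 0.95 p [0.2094 0.5355 0.2313] yaw 158.6 F [ 0.8 -0.3  0.3] open 1.0 tilt [ 0. -0. -1.]
total rot 26.1
[-43.2 -25.8   8.1] 2.61
[-44.3 -23.8   8.1] 2.61
[-45.4 -21.7   8.1] 2.61
[-46.3 -19.6   8.1] 2.61
[-47.2 -17.5   8.1] 2.61
[-47.9 -15.3   8.1] 2.61
[-48.6 -13.1   8.1] 2.61
[-49.1 -10.9   8.1] 2.61
[-49.6  -8.6   8.1] 2.61
[-49.9  -6.4   8.1] 2.61
```

Call:
apply_moves:
  moves:
    - {"jaw": 0, "offset": [-43.2, -25.8, 8], "rot": [0, 0, 2.6]}
    - {"jaw": 0, "offset": [-44.3, -23.8, 8], "rot": [0, 0, 2.6]}
    - {"jaw": 0, "offset": [-45.4, -21.7, 8], "rot": [0, 0, 2.6]}
    - {"jaw": 0, "offset": [-46.3, -19.6, 8], "rot": [0, 0, 2.6]}
    - {"jaw": 0, "offset": [-47.2, -17.5, 8], "rot": [0, 0, 2.6]}

```text
time_s: 1.58
eef_pos: [0.3647, 0.3357, 0.1913]
eef_rot: [0.0, 0.296, 0.955, 0.0]
wrist_force: [-0.2, 0.5, 0.1]
opening: 0.004
grasp_force: 0.0
```

Call:
apply_moves:
  moves:
    - {"jaw": 0, "offset": [-47.9, -15.3, 8], "rot": [0, 0, 2.6]}
    - {"jaw": 0, "offset": [-48.6, -13.1, 8], "rot": [0, 0, 2.6]}
    - {"jaw": 0, "offset": [-49.1, -10.9, 8], "rot": [0, 0, 2.6]}
    - {"jaw": 0, "offset": [-49.6, -8.6, 8], "rot": [0, 0, 2.6]}
    - {"jaw": 0, "offset": [-49.9, -6.4, 8], "rot": [0, 0, 2.6]}

```text
time_s: 2.2
eef_pos: [0.5195, 0.1371, 0.1513]
eef_rot: [0.0, 0.402, 0.915, 0.0]
wrist_force: [1.6, 0.8, 0.3]
opening: -0.001
grasp_force: 0.0
```

```bash
python3 -c "
from h import *
xy,yaw=fin_pose(0,.012);rows(xy,.10,yaw,5)
for c in ('scene','top'):
  im,d=ctrl.camera(c)
  y,x=(130,220) if c=='scene' else (180,240)
  cv2.imwrite(f'pics/{c}1.png',cv2.resize(im[y:y+130,x:x+180,::-1],None,fx=4,fy=4,interpolation=2))"
```

```text
t 2.2 p [0.5195 0.1371 0.1513] yaw 132.5 F [1.6 0.8 0.3] open -0.0 tilt [ 0.001  0.    -1.   ]
total rot 0.0
[ 0.4 -0.1 10.3] 0.01
[ 0.4 -0.1 10.3] 0.01
[ 0.4 -0.1 10.3] 0.01
[ 0.4 -0.1 10.3] 0.01
[ 0.4 -0.1 10.3] 0.01
```

View pics/scene1.png

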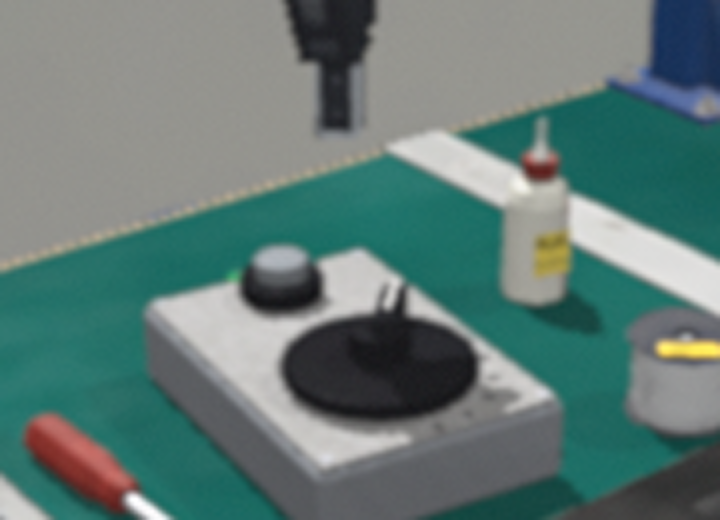

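The crop shows the shut fingertip at (340,130), above the dial and clear of the bottle. The fin stands up from the hub at (395,300). Next I lower it behind the fin.

Call:
apply_moves:
  moves:
    - {"jaw": 0, "offset": [1.8, -0.5, 20], "rot": [0, 0, 0]}
    - {"jaw": 0, "offset": [0, 0, 20], "rot": [0, 0, 0]}
    - {"jaw": 0, "offset": [0, 0, 20], "rot": [0, 0, 0]}
    - {"jaw": 0, "offset": [0, 0, 16], "rot": [0, 0, 0]}
    - {"jaw": 0, "offset": [0, 0, 10], "rot": [0, 0, 0]}

```text
time_s: 2.92
eef_pos: [0.5164, 0.1398, 0.0645]
eef_rot: [-0.0, 0.401, 0.916, -0.0]
wrist_force: [0.2, 0.7, -0.5]
opening: 0.004
grasp_force: 0.0
```

```bash
python3 -c "
from h import *
xy,yaw=fin_pose(0,.001);rows(xy,.064,yaw,5)
for T in (4,8,12,16): 
  xy,yaw=fin_pose(T,0);print(T,xy,yaw)"
```

```text
t 2.925 p [0.5164 0.1398 0.0645] yaw 132.7 F [ 0.2  0.7 -0.5] open 0.0 tilt [-0.001  0.    -1.   ]
total rot 0.2
[-2.7  0.   0.1] 0.03
[-2.7  0.   0.1] 0.03
[-2.7  0.   0.1] 0.03
[-2.7  0.   0.1] 0.03
[-2.7  0.   0.1] 0.03
4 [0.52885636 0.12815989] 128.5
8 [0.53138789 0.12673358] 124.5
12 [0.53381376 0.12513415] 120.5
16 [0.53612214 0.1233694 ] 116.5
```

Call:
apply_moves:
  moves:
    - {"jaw": 0, "offset": [-3.5, 0, 0], "rot": [0, 0, 0]}
    - {"jaw": 0, "offset": [-3.5, 0, 0], "rot": [0, 0, 0]}
    - {"jaw": 0, "offset": [-3, 0, 0], "rot": [0, 0, 0]}
    - {"jaw": 0, "offset": [-2, 0, 0], "rot": [0, 0, 0]}
    - {"jaw": 0, "offset": [-1.5, 0, 0], "rot": [0, 0, 0.2]}

```text
time_s: 3.55
eef_pos: [0.526, 0.1301, 0.0657]
eef_rot: [-0.0, 0.403, 0.915, 0.001]
wrist_force: [-2.2, 5.5, 3.7]
opening: 0.004
grasp_force: 2.8
```

Call:
apply_moves:
  moves:
    - {"jaw": 0, "offset": [-1.35, 0.6, 0], "rot": [0, 0, 2]}
    - {"jaw": 0, "offset": [-1.35, 0.6, 0], "rot": [0, 0, 2]}
    - {"jaw": 0, "offset": [-1.35, 0.6, 0], "rot": [0, 0, 2]}
    - {"jaw": 0, "offset": [0, 0, 0], "rot": [0, 0, 0]}
    - {"jaw": 0, "offset": [0, 0, 0], "rot": [0, 0, 0]}

```text
time_s: 4.18
eef_pos: [0.5291, 0.1289, 0.0655]
eef_rot: [-0.001, 0.451, 0.893, 0.0]
wrist_force: [-4.8, 5.3, 6.0]
opening: 0.002
grasp_force: 3.6
```

```bash
cat >> h.py <<'E'
def turn_now():
    o=ctrl.get_obs();q=o["eef_rot"];X=R.from_quat([q[1],q[2],q[3],q[0]]).apply([1,0,0])
    cy=np.degrees(np.arctan2(X[1],X[0])); T=A0+90-cy;a=np.radians(A0-T)
    u=np.array([np.cos(a),np.sin(a)]);t=np.array([np.sin(a),-np.cos(a)]);p=o["eef_pos"][:2]-C
    print("t",o["time_s"],"turn by yaw",round(T,1),"r",round(p@u*1e3,1),"gap",round((-p@t-.017)*1e3,1),"z",round(o["eef_pos"][2],4),"F",np.round(o["wrist_force"],1),"Fpush",round(-o["wrist_force"][:2]@t,1))
def look(f):
    im,d=ctrl.camera("top"); cv2.imwrite(f"pics/{f}.png",cv2.resize(im[180:300,300:410,::-1],None,fx=5,fy=5,interpolation=2))
E
python3 -c "
from h import *
turn_now();look('a')"
```

```text
t 4.175 turn by yaw 6.1 r 38.0 gap 1.8 z 0.0655 F [-4.8  5.3  6. ] Fpush 7.1
```

View pics/a.png

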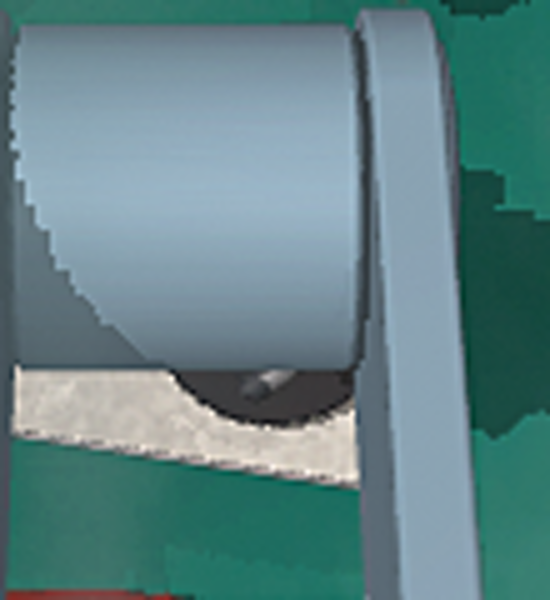

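The arm hides the dial from the top camera, with only its front rim showing at (270,400). So I'll follow the clicks by force and with the scene camera.

Call:
apply_moves:
  moves:
    - {"jaw": 0, "offset": [-1.35, 0.6, 0], "rot": [0, 0, 2]}
    - {"jaw": 0, "offset": [-1.35, 0.6, 0], "rot": [0, 0, 2]}
    - {"jaw": 0, "offset": [-1.35, 0.6, 0], "rot": [0, 0, 2]}
    - {"jaw": 0, "offset": [0, 0, 0], "rot": [0, 0, 0]}
    - {"jaw": 0, "offset": [0, 0, 0], "rot": [0, 0, 0]}

```text
time_s: 4.85
eef_pos: [0.5341, 0.1251, 0.0654]
eef_rot: [0.0, 0.497, 0.868, -0.0]
wrist_force: [-0.3, -0.2, -0.2]
opening: 0.004
grasp_force: 0.0
```

```bash
cat >> h.py <<'E'
def look2(f):
    im,d=ctrl.camera("scene"); cv2.imwrite(f"pics/{f}.png",cv2.resize(im[170:260,260:370,::-1],None,fx=6,fy=6,interpolation=2))
E
python3 -c "
from h import *
turn_now();look2('b')"
```

```text
t 4.85 turn by yaw 12.0 r 38.2 gap -0.2 z 0.0654 F [-0.3 -0.2 -0.2] Fpush 0.0
```

View pics/b.png

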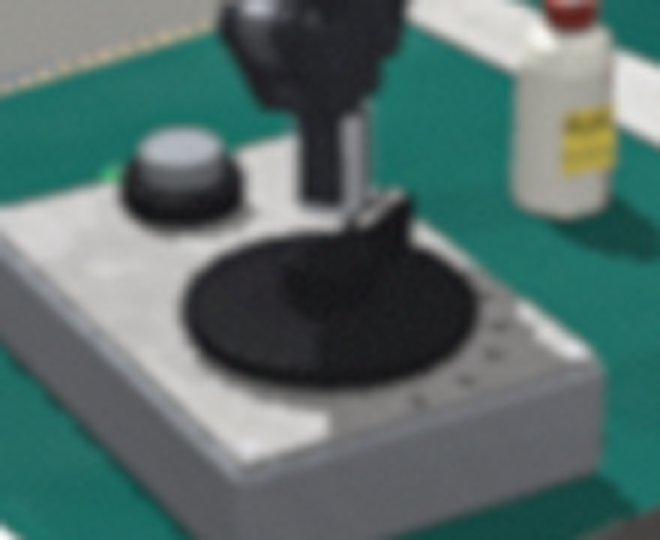

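The crop shows the fingertip at (335,200) behind the fin, which has moved ahead to (390,225). With the force back at zero, click one is done.

Call:
apply_moves:
  moves:
    - {"jaw": 0, "offset": [-1.35, 0.57, 0], "rot": [0, 0, 2]}
    - {"jaw": 0, "offset": [-1.35, 0.57, 0], "rot": [0, 0, 2]}
    - {"jaw": 0, "offset": [-1.35, 0.57, 0], "rot": [0, 0, 2]}
    - {"jaw": 0, "offset": [-1.35, 0.57, 0], "rot": [0, 0, 2]}
    - {"jaw": 0, "offset": [-1.35, 0.57, 0], "rot": [0, 0, 2]}

```text
time_s: 5.52
eef_pos: [0.5387, 0.1215, 0.0652]
eef_rot: [-0.001, 0.571, 0.821, 0.0]
wrist_force: [-2.7, 6.7, 2.8]
opening: -0.0
grasp_force: 3.7
```

Call:
apply_moves:
  moves:
    - {"jaw": 0, "offset": [-1.35, 0.57, 0], "rot": [0, 0, 2]}
    - {"jaw": 0, "offset": [-1.35, 0.57, 0], "rot": [0, 0, 2]}
    - {"jaw": 0, "offset": [-1.35, 0.57, 0], "rot": [0, 0, 2]}
    - {"jaw": 0, "offset": [0, 0, 0], "rot": [0, 0, 0]}
    - {"jaw": 0, "offset": [0, 0, 0], "rot": [0, 0, 0]}

```text
time_s: 6.15
eef_pos: [0.5412, 0.1187, 0.0648]
eef_rot: [-0.002, 0.613, 0.79, 0.0]
wrist_force: [-3.3, 9.4, 0.7]
opening: 0.001
grasp_force: 4.5
```

```bash
python3 -c "
from h import *
turn_now()"
```

```text
t 6.15 turn by yaw 28.1 r 37.3 gap 1.9 z 0.0648 F [-3.3  9.4  0.7] Fpush 9.9
```

Call:
apply_moves:
  moves:
    - {"jaw": 0, "offset": [-1.35, 0.57, 0], "rot": [0, 0, 2]}
    - {"jaw": 0, "offset": [-1.35, 0.57, 0], "rot": [0, 0, 2]}
    - {"jaw": 0, "offset": [0, 0, 0], "rot": [0, 0, 0]}
    - {"jaw": 0, "offset": [0, 0, 0], "rot": [0, 0, 0]}
    - {"jaw": 0, "offset": [0, 0, 0], "rot": [0, 0, 0]}

```text
time_s: 6.78
eef_pos: [0.5442, 0.1147, 0.0654]
eef_rot: [0.0, 0.64, 0.769, 0.0]
wrist_force: [0.5, 0.2, 0.7]
opening: -0.002
grasp_force: 0.0
```

```bash
python3 -c "
from h import *
turn_now()"
```

```text
t 6.775 turn by yaw 32.1 r 38.2 gap -0.1 z 0.0654 F [0.5 0.2 0.7] Fpush 0.1
```

Click two is done, again between 28° and 32°. I'll repeat the same steps for click three.

Call:
apply_moves:
  moves:
    - {"jaw": 0, "offset": [-1.35, 0.57, 0], "rot": [0, 0, 2]}
    - {"jaw": 0, "offset": [-1.35, 0.57, 0], "rot": [0, 0, 2]}
    - {"jaw": 0, "offset": [-1.35, 0.57, 0], "rot": [0, 0, 2]}
    - {"jaw": 0, "offset": [-1.35, 0.57, 0], "rot": [0, 0, 2]}
    - {"jaw": 0, "offset": [-1.35, 0.57, 0], "rot": [0, 0, 2]}

```text
time_s: 7.4
eef_pos: [0.5473, 0.1094, 0.0652]
eef_rot: [-0.001, 0.705, 0.709, 0.0]
wrist_force: [-1.4, 6.0, 1.0]
opening: -0.004
grasp_force: 3.5
```

Call:
apply_moves:
  moves:
    - {"jaw": 0, "offset": [-1.35, 0.57, 0], "rot": [0, 0, 2]}
    - {"jaw": 0, "offset": [-1.35, 0.57, 0], "rot": [0, 0, 2]}
    - {"jaw": 0, "offset": [-1.35, 0.57, 0], "rot": [0, 0, 2]}
    - {"jaw": 0, "offset": [0, 0, 0], "rot": [0, 0, 0]}
    - {"jaw": 0, "offset": [0, 0, 0], "rot": [0, 0, 0]}

```text
time_s: 8.02
eef_pos: [0.5488, 0.1058, 0.065]
eef_rot: [-0.001, 0.741, 0.672, 0.0]
wrist_force: [-0.2, 9.3, -1.4]
opening: 0.003
grasp_force: 4.3
```

Call:
apply_moves:
  moves:
    - {"jaw": 0, "offset": [-1.35, 0.57, 0], "rot": [0, 0, 2]}
    - {"jaw": 0, "offset": [-1.35, 0.57, 0], "rot": [0, 0, 2]}
    - {"jaw": 0, "offset": [0, 0, 0], "rot": [0, 0, 0]}
    - {"jaw": 0, "offset": [0, 0, 0], "rot": [0, 0, 0]}
    - {"jaw": 0, "offset": [0, 0, 0], "rot": [0, 0, 0]}

```text
time_s: 8.65
eef_pos: [0.5501, 0.1014, 0.0654]
eef_rot: [0.0, 0.764, 0.646, 0.0]
wrist_force: [-0.6, 0.5, 1.0]
opening: -0.001
grasp_force: 0.0
```

```bash
python3 -c "
from h import *
turn_now();look2('c')"
```

```text
t 8.65 turn by yaw 52.1 r 38.2 gap -0.2 z 0.0654 F [-0.6  0.5  1. ] Fpush 0.4
```

View pics/c.png

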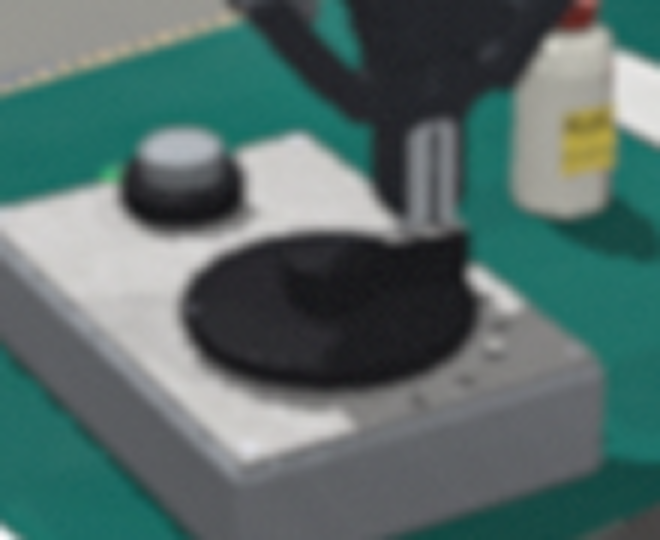

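The fin now points to (455,250) with the finger behind it at (430,225), so click three is done. Now the fourth.

Call:
apply_moves:
  moves:
    - {"jaw": 0, "offset": [-1.35, 0.57, 0], "rot": [0, 0, 2]}
    - {"jaw": 0, "offset": [-1.35, 0.57, 0], "rot": [0, 0, 2]}
    - {"jaw": 0, "offset": [-1.35, 0.57, 0], "rot": [0, 0, 2]}
    - {"jaw": 0, "offset": [-1.35, 0.57, 0], "rot": [0, 0, 2]}
    - {"jaw": 0, "offset": [-1.35, 0.57, 0], "rot": [0, 0, 2]}

```text
time_s: 9.32
eef_pos: [0.5513, 0.095, 0.0653]
eef_rot: [-0.0, 0.818, 0.576, 0.0]
wrist_force: [0.4, 5.6, -0.1]
opening: -0.005
grasp_force: 2.9
```

Call:
apply_moves:
  moves:
    - {"jaw": 0, "offset": [-1.35, 0.57, 0], "rot": [0, 0, 2]}
    - {"jaw": 0, "offset": [-1.35, 0.57, 0], "rot": [0, 0, 2]}
    - {"jaw": 0, "offset": [-1.35, 0.57, 0], "rot": [0, 0, 2]}
    - {"jaw": 0, "offset": [0, 0, 0], "rot": [0, 0, 0]}
    - {"jaw": 0, "offset": [0, 0, 0], "rot": [0, 0, 0]}

```text
time_s: 9.95
eef_pos: [0.5515, 0.0915, 0.0653]
eef_rot: [-0.001, 0.846, 0.533, 0.001]
wrist_force: [2.5, 8.2, -1.3]
opening: 0.001
grasp_force: 3.9
```

Call:
apply_moves:
  moves:
    - {"jaw": 0, "offset": [-1.35, 0.57, 0], "rot": [0, 0, 2]}
    - {"jaw": 0, "offset": [-1.35, 0.57, 0], "rot": [0, 0, 2]}
    - {"jaw": 0, "offset": [0, 0, 0], "rot": [0, 0, 0]}
    - {"jaw": 0, "offset": [0, 0, 0], "rot": [0, 0, 0]}
    - {"jaw": 0, "offset": [0, 0, 0], "rot": [0, 0, 0]}

```text
time_s: 10.58
eef_pos: [0.5511, 0.0869, 0.0653]
eef_rot: [0.0, 0.864, 0.503, -0.0]
wrist_force: [-0.6, -0.7, 0.0]
opening: 0.001
grasp_force: 0.0
```

```bash
python3 -c "
from h import *
turn_now()"
```

```text
t 10.575 turn by yaw 72.1 r 38.1 gap -0.3 z 0.0653 F [-0.6 -0.7  0. ] Fpush -0.9
```

Call:
apply_moves:
  moves:
    - {"jaw": 0, "offset": [6, 0, 0], "rot": [0, 0, 0]}
    - {"jaw": 0, "offset": [0, 0, -15], "rot": [0, 0, 0]}
    - {"jaw": 0, "offset": [0, 0, -25], "rot": [0, 0, 0]}
    - {"jaw": 0, "offset": [0, 0, -25], "rot": [0, 0, 0]}
    - {"jaw": 0, "offset": [0, 0, -20], "rot": [0, 0, 0]}

```text
time_s: 11.2
eef_pos: [0.5547, 0.0924, 0.1526]
eef_rot: [0.001, 0.864, 0.503, 0.001]
wrist_force: [0.2, 0.4, -0.4]
opening: -0.004
grasp_force: 0.0
```

```bash
python3 -c "
from h import *
look2('d')
im,d=ctrl.camera('scene')
v,u=np.mgrid[:400,:640]; m=d.ravel()>0
w=world('scene',np.c_[u.ravel(),v.ravel()][m],d.ravel()[m])
f=(w[:,2]>.066)&(w[:,2]<.08)&(np.hypot(*(w[:,:2]-C).T)<.055)&(np.hypot(*(w[:,:2]-C).T)>.022)
print('fin ang',f.sum(),np.degrees(np.arctan2(*(w[f][:,:2].mean(0)-C)[::-1])))
g=np.hypot(*(w[:,:2]-[.5227,.1903]).T)<.012
print('button',g.sum(),np.percentile(w[g][:,2],[5,50,75,95]))
rows([.5227,.1903],.095,60.4,5)"
```

```text
fin ang 70 -45.94398888714634
button 53 [0.05839372 0.06643859 0.06754224 0.06800282]
t 11.3 p [0.5562 0.0924 0.154 ] yaw 60.5 F [-0.1  0.8  1.4] open -0.0 tilt [ 0.006 -0.    -1.   ]
total rot 0.1
[ 13.7 -15.5  11.8] 0.01
[ 13.7 -15.5  11.8] 0.01
[ 13.7 -15.5  11.8] 0.01
[ 13.7 -15.5  11.8] 0.01
[ 13.7 -15.5  11.8] 0.01
```

View pics/d.png

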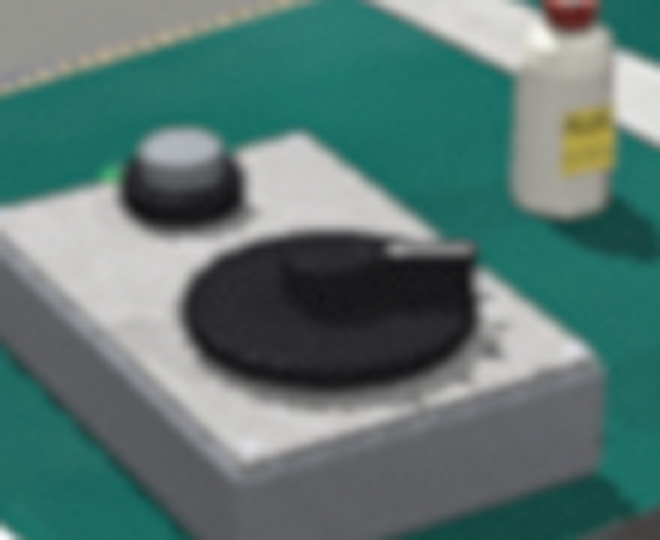

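The white line on the fin runs from (390,248) to (475,250) in the crop, and the bystanders are undisturbed. Now I move over the button.

Call:
apply_moves:
  moves:
    - {"jaw": 0, "offset": [17, -19.5, 0], "rot": [0, 0, 0]}
    - {"jaw": 0, "offset": [17, -19.5, 10], "rot": [0, 0, 0]}
    - {"jaw": 0, "offset": [17, -19.5, 20], "rot": [0, 0, 0]}
    - {"jaw": 0, "offset": [17.5, -19, 20], "rot": [0, 0, 0]}
    - {"jaw": 0, "offset": [0, 0, 9], "rot": [0, 0, 0]}

```text
time_s: 11.92
eef_pos: [0.5186, 0.1913, 0.0896]
eef_rot: [-0.001, 0.863, 0.504, -0.001]
wrist_force: [-0.8, -0.5, -0.5]
opening: 0.001
grasp_force: 0.0
```

```bash
python3 -c "
from h import *
w=world('scene',[[260+390/6,170+248/6],[260+475/6,170+250/6]],z=.073);print(w,np.degrees(np.arctan2(*(w[:,:2]-C).T[::-1])),np.degrees(np.arctan2(*(w[1]-w[0])[1::-1])))
rows([.5227,.1903],.072,60.4,1)"
```

```text
[[0.5213624  0.0782447  0.073     ]
 [0.54118407 0.06098383 0.073     ]] [-48.00636443 -43.82277185] -41.04960525937599
t 11.925 p [0.5186 0.1913 0.0896] yaw 60.6 F [-0.8 -0.5 -0.5] open 0.0 tilt [-0.003 -0.    -1.   ]
total rot 0.2
[ 1.1  4.1 17.6] 0.19
```

Call:
apply_moves:
  moves:
    - {"jaw": 0, "offset": [0, 0, 0], "rot": [0, 0, 0]}
    - {"jaw": 0, "offset": [0, 0, 5], "rot": [0, 0, 0]}
    - {"jaw": 0, "offset": [0, 0, 5], "rot": [0, 0, 0]}
    - {"jaw": 0, "offset": [0, 0, 0], "rot": [0, 0, 0]}
    - {"jaw": 0, "offset": [0, 0, 0], "rot": [0, 0, 0]}

```text
time_s: 12.55
eef_pos: [0.5207, 0.19, 0.0815]
eef_rot: [0.0, 0.864, 0.503, 0.0]
wrist_force: [-0.8, 0.1, 0.4]
opening: -0.001
grasp_force: 0.0
```

```bash
python3 -c "
from h import *
rows([.5227,.1903],.068,60.4,1)"
```

```text
t 12.55 p [0.5207 0.19   0.0815] yaw 60.4 F [-0.8  0.1  0.4] open -0.0 tilt [ 0.  0. -1.]
total rot 0.0
[ 1.3  1.6 13.5] 0.02
```

Call:
apply_moves:
  moves:
    - {"jaw": 0, "offset": [1.3, 1.6, 4], "rot": [0, 0, 0]}
    - {"jaw": 0, "offset": [0, 0, 5], "rot": [0, 0, 0]}
    - {"jaw": 0, "offset": [0, 0, 4], "rot": [0, 0, 0]}
    - {"jaw": 0, "offset": [0, 0, 3], "rot": [0, 0, 0]}
    - {"jaw": 0, "offset": [0, 0, 0], "rot": [0, 0, 0]}

```text
time_s: 13.18
eef_pos: [0.5222, 0.1905, 0.0652]
eef_rot: [-0.0, 0.864, 0.503, -0.0]
wrist_force: [-2.1, -0.3, 2.4]
opening: -0.003
grasp_force: 1.2
```

Call:
apply_moves:
  moves:
    - {"jaw": 0, "offset": [0, 0, 2], "rot": [0, 0, 0]}
    - {"jaw": 0, "offset": [0, 0, 1.5], "rot": [0, 0, 0]}
    - {"jaw": 0, "offset": [0, 0, 0], "rot": [0, 0, 0]}
    - {"jaw": 0, "offset": [0, 0, 0], "rot": [0, 0, 0]}
    - {"jaw": 0, "offset": [0, 0, 0], "rot": [0, 0, 0]}

```text
time_s: 13.8
eef_pos: [0.5225, 0.1905, 0.0619]
eef_rot: [-0.0, 0.864, 0.503, 0.0]
wrist_force: [-2.2, 0.3, 4.7]
opening: 0.001
grasp_force: 2.2
```

Call:
apply_moves:
  moves:
    - {"jaw": 0, "offset": [0, 0, 1.5], "rot": [0, 0, 0]}
    - {"jaw": 0, "offset": [0, 0, 1], "rot": [0, 0, 0]}
    - {"jaw": 0, "offset": [0, 0, 0], "rot": [0, 0, 0]}
    - {"jaw": 0, "offset": [0, 0, 0], "rot": [0, 0, 0]}
    - {"jaw": 0, "offset": [0, 0, 0], "rot": [0, 0, 0]}

```text
time_s: 14.42
eef_pos: [0.5226, 0.1905, 0.0608]
eef_rot: [0.0, 0.864, 0.503, -0.0]
wrist_force: [-7.8, -1.4, 17.0]
opening: -0.004
grasp_force: 8.8
```

It has bottomed out: about 6.5 mm of travel, with the force rising steeply to 17 N. I let go and back off towards the start so that both cameras can see.

Call:
apply_moves:
  moves:
    - {"jaw": 0, "offset": [0, 0, -5], "rot": [0, 0, 0]}
    - {"jaw": 0, "offset": [0, 0, -15], "rot": [0, 0, 0]}
    - {"jaw": 0, "offset": [0, 0, -25], "rot": [0, 0, 0]}
    - {"jaw": 0, "offset": [0, 0, -40], "rot": [0, 0, 0]}
    - {"jaw": 0, "offset": [0, 0, -40], "rot": [0, 0, 0]}

```text
time_s: 15.05
eef_pos: [0.5225, 0.1904, 0.1857]
eef_rot: [0.0, 0.864, 0.503, 0.0]
wrist_force: [1.7, 0.1, 0.1]
opening: -0.003
grasp_force: 0.0
```

```bash
python3 -c "
from h import *
rows([.23,.50],.22,60.4,10)"
```

```text
t 15.05 p [0.5225 0.1904 0.1857] yaw 60.4 F [1.7 0.1 0.1] open -0.0 tilt [ 0.  0. -1.]
total rot 0.0
[ 12.5 -40.7  -3.4] 0.0
[ 12.5 -40.7  -3.4] 0.0
[ 12.5 -40.7  -3.4] 0.0
[ 12.5 -40.7  -3.4] 0.0
[ 12.5 -40.7  -3.4] 0.0
[ 12.5 -40.7  -3.4] 0.0
[ 12.5 -40.7  -3.4] 0.0
[ 12.5 -40.7  -3.4] 0.0
[ 12.5 -40.7  -3.4] 0.0
[ 12.5 -40.7  -3.4] 0.0
```

Call:
apply_moves:
  moves:
    - {"jaw": 0, "offset": [12.5, -40.7, -3.5], "rot": [0, 0, 0]}
    - {"jaw": 0, "offset": [12.5, -40.7, -3.5], "rot": [0, 0, 0]}
    - {"jaw": 0, "offset": [12.5, -40.7, -3.5], "rot": [0, 0, 0]}
    - {"jaw": 0, "offset": [12.5, -40.7, -3.5], "rot": [0, 0, 0]}
    - {"jaw": 0, "offset": [12.5, -40.7, -3.5], "rot": [0, 0, 0]}

```text
time_s: 15.68
eef_pos: [0.3756, 0.3462, 0.2025]
eef_rot: [0.0, 0.864, 0.503, 0.001]
wrist_force: [0.9, 0.1, -0.7]
opening: -0.003
grasp_force: 0.0
```

Call:
apply_moves:
  moves:
    - {"jaw": 0, "offset": [12.5, -40.7, -3.5], "rot": [0, 0, 0]}
    - {"jaw": 0, "offset": [12.5, -40.7, -3.5], "rot": [0, 0, 0]}
    - {"jaw": 0, "offset": [12.5, -40.7, -3.5], "rot": [0, 0, 0]}
    - {"jaw": 0, "offset": [0, 0, 0], "rot": [0, 0, 0]}
    - {"jaw": 0, "offset": [0, 0, 0], "rot": [0, 0, 0]}

```text
time_s: 16.3
eef_pos: [0.2888, 0.438, 0.2125]
eef_rot: [0.0, 0.864, 0.504, 0.0]
wrist_force: [-0.1, -0.1, 0.0]
opening: -0.001
grasp_force: 0.0
```

```bash
python3 -c "
from h import *
im,d=ctrl.camera('top'); cv2.imwrite('pics/e.png',cv2.resize(im[120:330,220:440,::-1],None,fx=2.8,fy=2.8,interpolation=2))
v,u=np.mgrid[:400,:640]; m=d.ravel()>0
w=world('top',np.c_[u.ravel(),v.ravel()][m],d.ravel()[m]); h=np.hypot(*(w[:,:2]-C).T)
f=(w[:,2]>.066)&(w[:,2]<.08)&(h<.055)&(h>.022)
print('fin ang',f.sum(),np.degrees(np.arctan2(*(w[f][:,:2].mean(0)-C)[::-1])))
print(ctrl.get_obs()['wrist_force'])"
```

```text
fin ang 88 -37.21086014379933
[-0.02987039 -0.43108141  0.07796837]
```

View pics/e.png

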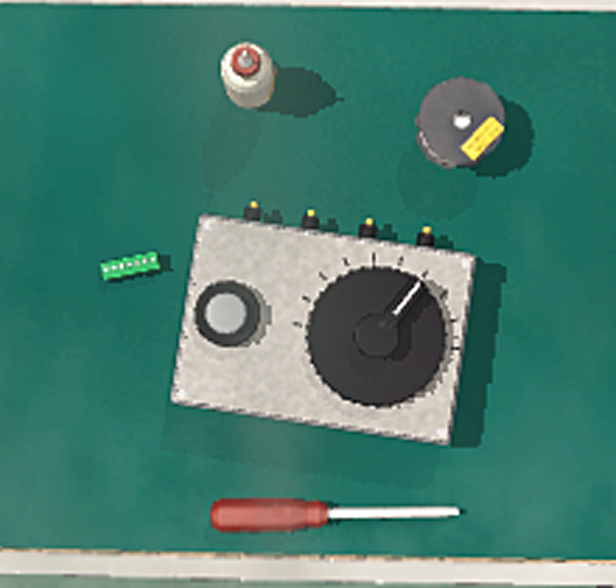

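The fin now points to crop (420,280), at a measured world angle of -37.2° against the -37.5° expected for stop 6. The button at (225,313) is released, and all the bystanders are where they were.

```bash
python3 -c "
from bench import ctrl
print(ctrl.hand_in())"
```

```text
the job is handed in; nothing more can be done
None
```

I turned the dial exactly four clicks clockwise and left it resting in that stop, then pressed the button fully down and let it go; the loose things stayed where they were, and the job is handed in at about 16 s.

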